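# Put the forming template away behind the sprung dust flap

### The arm

A 6-joint arm with a two-finger parallel gripper is mounted at the origin on the work surface. World frame = base frame: x ahead of the robot, y to its left, z up, the work surface at z = 0. Lengths are in m, angles in degrees, forces in N, time in s.
With the tool pointing down it reaches from about 0.4 to 0.825 m from the base axis. Payload 7 kg.
Tool frame: the origin (TCP) lies midway between the tips of the shut fingers; the grasp point (between the pads) lies r.grip_depth behind it (r.grip_depth is the distance from the TCP to the grasp point, in m); z points along the fingers, y is the direction in which the jaws open and shut (so a half turn about z gives the same grasp; the last joint's range is limited). The gripper opens to 88 mm and grips with 3 to 60 N. Pads are 19 mm wide; open, the fingers measure 130 mm over their backs; the gripper's body (78 mm by 193 mm) begins 47 mm behind the grasp point.
Start: joints at [91.335, 20.546, 0.682, 0, -70.136, -16.507], TCP at [0.177, 0.651, 0.227] pointing down, gripper open.
Joint ranges: [-176.03, 176.03], [-82.01, 121.73], [-58.28, 71.71], [-173.87, 95.51], [-174.79, -0.11], [-173.66, 173.66]. Speed limits (degrees/s): [136.94, 136.94, 172.46, 180, 180, 180].

### API

Orientations are given as [roll, pitch, yaw] about the fixed x, y, z axes, in that order (R = Rz(yaw) Ry(pitch) Rx(roll)).
In Python, from plant import r, imaging, close_job gives the robot as it stands.
- The arm moves only by the tool step_arm, never from a script. Its argument "commands" is a list of rows, each a list of 2 entries, a list of its own where there are three numbers: the shift along the tool's x, y, z in mm, then the turn about the tool's z in degrees. In form: [[[x, y, z], twist], ...]. A call has 1 to 20 rows; each row shifts and turns the commanded pose from where the row before left it, along the tool's axes as they then stand; what a row does not reach is not made up. A row lasts 1/8 s, in which the tool goes at most 62.5 mm and 10.7 degrees, less where a joint would pass 70% of its speed; a pose out of reach is approached as far as the arm can. A call with a gripper value outside its range is refused whole. "gripper" is the closure, from 0 (fully open) to 1 (shut), set as the call begins (left out, the last holds). The fingers move at their own pace and stop on an object; "grip_force" is the grip in N (left out, the last holds). Time passes only in rows, so rows that do not move let the fingers close. It gives the time, the measured TCP pose, the force and the opening at its end, in the units of the state.
- r.get_state(): the state, without advancing time (a new reading comes with each control period).
- imaging.capture(name): name is "scene" or "top" or "wrist"; returns a dict with "img" (480x640x3 uint8, red, green, blue), "z_map" (480x640 float32, m along the optical axis (not along the pixel's ray), 0 where there is no reading), "vfov" (degrees; the focal length in pixels is half the picture's height over the tangent of half this angle, whatever the lens; pixels are square), "cx", "cy" (the principal point, pixels), "extrinsics" (4x4, takes a point from camera to world coordinates); the wrist camera has in their place "T_tool_cam" (4x4, takes a point from camera to tool coordinates, whose origin is the TCP and whose axes are the flange's). Camera axes: x right, y down, z forward; pixel columns grow to the right and rows downward; lengths in m; the calibration is good to about 2 mm. A picture is of the moment at which its call begins: read the wrist's pose just before it.
- close_job(): hands the job in, once; it reports no verdict.
The state is a dict: "time_s": time; "joints": joint angles; "qd": joint speeds; "joint_torque": joint torques, N m; "tcp_pos": TCP position; "eef_rot": TCP orientation; "contact_force": force on the tool from outside, world axes, zero at the start; "moment": the same for the moment, N m; "gripper_width": finger opening in m.
Only numpy, scipy, OpenCV 4.12 (cv2) and the standard library are available. Lean on these libraries where they do the work, as an engineer would, in place of code of your own. Each camera call takes 0.05 s, during which the arm holds its last target.

### The job

Take the blue-handled forming template out of its wooden stand and lower it blade first into the green holder, pushing the sprung dust flap open with it; feel gently along the rack inside for the slot and set the template fully home in it before letting go, rather than dropping it in. The flap must end up shut with only stem and handle sticking out; never force the template, and leave the red-handled template, the jar and the tin where they are.

Things in the scene. Friction and masses are not known exactly. Their poses are not given: they have to be found in the camera images.
- blue_template: Aluminium template to put away, blue handle, 250 g, upright in the stand. Origin: middle of its foot's underside; z up, x through its thickness, y across its width; same front and back. 8 mm thick (x). Upwards: tongue 30 mm wide (y), z 0-15; blade 84 wide, z 15-76; stem 12 wide, z 76-150; handle 22 thick (x), 60 long (y), z 150-178.
- blue_template_handle (a point): Centre of the blue handle bar, 164 mm above the template's foot, axes as the template. Grip it here, across its 22 mm thickness (along x).
- red_template: A like template with a red handle but a shorter stem, 133 mm tall, in the other pocket of the stand; stays where it is. Origin as for the blue one.
- stand: Fixed wooden block 70 (x) x 215 (y) x 45 mm tall with two pockets, each 35 mm deep, 11 mm (x) by 87 mm (y), centred 52.5 mm either side of the middle along y; a template stands in each, its foot 10 mm above the block's underside. Origin: centre of the underside, z up.
- box: Fixed green holder 104 (x) x 150 (y) x 135 mm tall, top closed by a sprung flap hinged on the +x side. Origin: centre of the underside, z up, y along the hinge. The template goes in upright from above, its width along y, centred at x = -27 mm. Inside, a channel along y, 12 mm wide, flared above z 50 mm, leads it down; inside width in y 138 mm. Over 40 N against the template counts as forcing.
- mouth (a point): Where the template enters: point in the holder's top plane (135 mm above its underside), middle of its width, straight above the channel. Axes as the holder.
- slot_middle (a point): Middle of the channel, 12 mm above the holder's underside; axes as the holder. In the channel lies a rigid rack, top 15 mm above this point, with one slot 34 mm long (y) and 15 mm deep for the 30 mm tongue. The slot's centre is hidden, anywhere within 12 mm either way along y of here: the foot rests on the rack until over the slot, then sinks 15 mm to the height of this point.
- flap (a joint): Flap angle, rad: 0 shut, grows to 1.2 as its yellow free edge swings down inside. 76 mm from hinge (holder x = +40) to edge (x = -36), 118 wide; notch in the edge 50 wide, 24 deep, for the stem. About 2 N at the edge to start, 3 N at 0.6. The blade pushes it to about 0.6 and its edge then rubs on the blade (6 N sideways, to -x); it springs shut over the blade only once the tongue is in the slot.
- jar: Amber jar with a steel cap, 60 mm across, 85 mm tall, origin under its centre; leave alone.
- tin: Small steel tin, 38 mm across, 45 mm tall, origin under its centre; leave alone.

How it is judged (in metres and radians):
On the way, in this order (a step that is already met when the one before it is completed fails the run):
1. the template, held in the gripper, has pushed the flap open and its foot is inside the holder (value of joint flap above 0.3 rad and z of blue_template in the frame of box between 0 and 0.11 m and horizontal distance between blue_template and slot_middle below 0.03 m and contact force between the fingers and blue_template above 1 N), for 0.1 s.
2. still held, the template's tongue is down in the slot (foot within 4 mm of the slot's bottom) (z of blue_template in the frame of box between 0 and 0.016 m and horizontal distance between blue_template and slot_middle below 0.02 m and contact force between the fingers and blue_template above 1 N), for 0.1 s.
At the end, for the whole second after the job is handed in: The blue template stands upright (within 0.15 rad) and still in the holder, its foot within 4 mm of the slot's bottom and within 18 mm of the channel's middle, the flap shut to within 0.08 rad, the template released (z of blue_template in the frame of box between 0 and 0.016 m and horizontal distance between blue_template and slot_middle below 0.018 m and angle between blue_template's own z axis and vertical below 0.15 rad and value of joint flap below 0.08 rad and linear speed of blue_template below 0.02 m/s and contact force between the fingers and blue_template below 0.1 N); the robot touches nothing.
It fails at once if the template is forced: more than 40 N between it and the holder (contact force between blue_template and box above 40 N).
It fails at once if the red template is moved by more than 20 mm (distance of red_template from where it was at the start of the episode above 0.02 m).
It fails at once if the jar or the tin is moved by more than 20 mm (distance of any of jar, tin from where it was at the start of the episode above 0.02 m).
It also fails if it takes over 72 s, if anything falls off the work surface, if the arm or the gripper's body presses on something with over 40 N, if the wrist force passes 120 N, or if a joint passes its speed limit or range.

## Working session

There is one attempt and no reset: what is moved stays moved. The work goes in short steps, Python scripts to look and compute and a tool call to move; the robot and the scene stay as the last step left them, time stands still between calls to the robot, and variables do not carry over. Pictures are saved under pics/ and viewed, and the job is handed in when it is done.

Besides the shell and the picture viewer there is one more tool, called by a JSON object that holds its "method" and its "body", one argument or row to a line. step_arm: Moves the arm, as the interface text tells. Its arguments: {"type":"object","properties":{"commands":{"type":"array","items":{"type":"array"}},"gripper":{"type":"number"},"grip_force":{"type":"number"}},"required":["commands"]}

```bash
mkdir -p pics; ls
cat > h.py <<'E'
import numpy as np,cv2
from plant import r,imaging
def cap(n,fn=None):
    s=r.get_state(); c=imaging.capture(n)
    if fn: cv2.imwrite('pics/'+fn,c['img'][:,:,::-1])
    if 'extrinsics' in c: T=np.array(c['extrinsics'])
    else:
        from scipy.spatial.transform import Rotation as R
        W=np.eye(4);W[:3,:3]=R.from_euler('xyz',s['eef_rot'],degrees=True).as_matrix();W[:3,3]=s['tcp_pos'];T=W@np.array(c['T_tool_cam'])
    f=240/np.tan(np.radians(c['vfov'])/2)
    z=c['z_map'];v,u=np.mgrid[:480,:640]
    P=np.stack([(u-c['cx'])/f*z,(v-c['cy'])/f*z,z],-1)@T[:3,:3].T+T[:3,3]
    P[z==0]=np.nan
    return c['img'],P,T,f,c
E
python3 - <<'E'
from h import *
print(r.get_state(),r.grip_depth)
for n in('scene','top','wrist'):
    i,P,T,f,c=cap(n,n+'0.png');print(n,f,T.round(3).tolist(),np.isfinite(P[...,0]).mean(), [k for k in c])
E
```

```text
pics
{'time_s': 0.0, 'joints': array([ 9.13352054e+01,  2.05908733e+01,  6.33693278e-01, -2.00052694e-02,
       -7.01358972e+01, -1.65061948e+01]), 'qd': array([ 0.05861082,  0.12392036,  0.01168446, -0.05698101, -0.01135184,
       -0.05777877]), 'joint_torque': array([-3.00520887e-04, -5.82728148e+01,  2.93062985e+01,  6.99721590e+00,
        7.21115386e-03, -1.57540599e-04]), 'tcp_pos': array([0.17655462, 0.65099189, 0.22562878]), 'eef_rot': array([ 1.79905415e+02, -8.41633812e-03, -1.51777954e+01]), 'contact_force': array([ 0.60894196, -0.58946172,  0.22296286]), 'moment': array([-0.03132891, -0.01872723, -0.05468472]), 'gripper_width': 0.08786746974544213} 0.0188
scene 491.23917969208054 [[0.672, 0.511, -0.536, 1.074], [0.741, -0.474, 0.476, -0.383], [-0.011, -0.717, -0.697, 0.715], [0.0, 0.0, 0.0, 1.0]] 0.99599609375 ['img', 'z_map', 'vfov', 'cx', 'cy', 'extrinsics']
top 585.6535489118837 [[-0.019, -0.989, 0.149, 0.46], [-1.0, 0.021, 0.012, 0.006], [-0.015, -0.149, -0.989, 1.151], [0.0, 0.0, 0.0, 1.0]] 0.996015625 ['img', 'z_map', 'vfov', 'cx', 'cy', 'extrinsics']
wrist 336.0756133865151 [[-0.261, -0.92, -0.293, 0.256], [-0.965, 0.249, 0.079, 0.63], [0.0, 0.303, -0.953, 0.383], [0.0, 0.0, 0.0, 1.0]] 0.9961751302083334 ['img', 'z_map', 'vfov', 'cx', 'cy', 'T_tool_cam']
```

View pics/scene0.png

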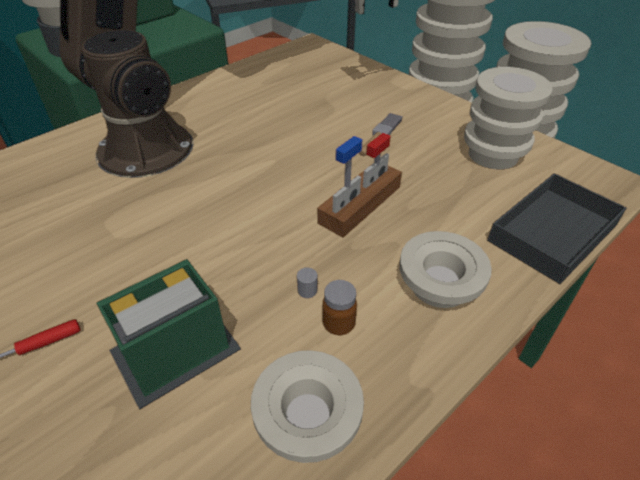

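View pics/top0.png

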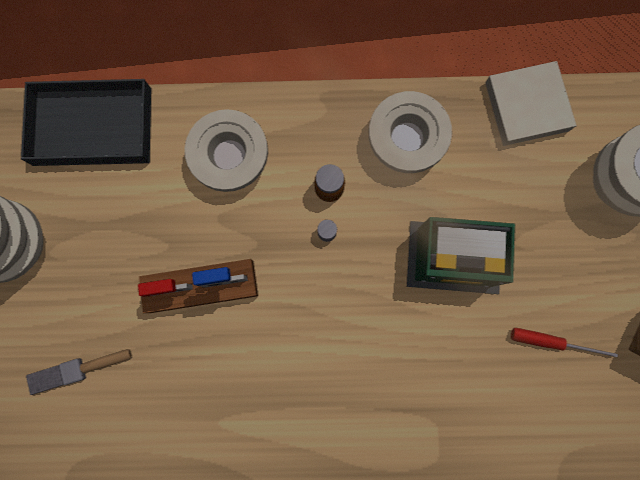

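View pics/wrist0.png

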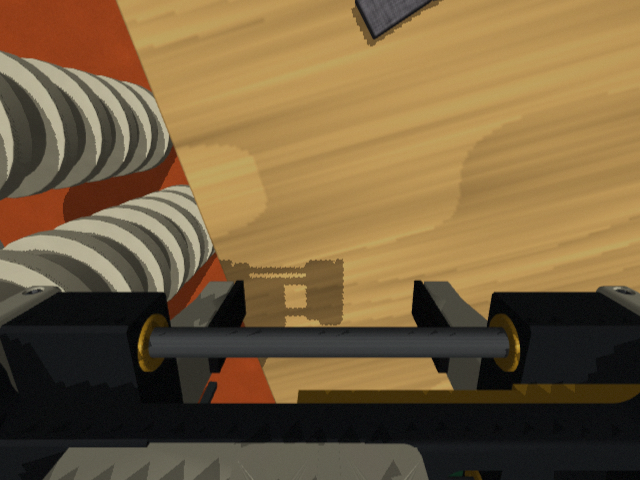

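The top view shows the blue handle at about (211,276), the red one at (157,287), and the holder at (470,250) with its yellow flap edge on the robot's side, so the hinge faces away. The tin is at (327,230) and the jar at (329,183).

```bash
cat > m.py <<'E'
from h import *
def rect(P2):
    (c,s,a)=cv2.minAreaRect((P2*1000).astype(np.float32)); return np.round(c,1),np.round(s,1),round(a,1)
for n in('top','scene'):
    i,P,T,f,c=cap(n)
    h=cv2.cvtColor(i,cv2.COLOR_RGB2HSV);H,S,V=[h[...,k].astype(int) for k in range(3)]
    z=P[...,2]; ws=(np.abs(P[...,1])<0.45)&(P[...,0]>0.2)&(P[...,0]<.85)
    for nm,m in dict(blue=(H>100)&(H<130)&(S>120)&ws,red=((H<6)|(H>174))&(S>170)&ws&(z>.1),
        green=(H>50)&(H<95)&(S>60)&ws&(z>.05),yellow=(H>18)&(H<32)&(S>170)&ws&(z>.06),wood=ws&(z>.035)&(z<.055)&(P[...,1]>.05)).items():
        q=P[m]; q=q[np.isfinite(q[:,0])]
        if len(q)<10: print(n,nm,len(q));continue
        zt=np.percentile(q[:,2],97); t=q[q[:,2]>zt-.006]
        print(n,nm,len(q),'ztop',zt.round(4),'n',len(t),rect(t[:,:2]))
        if nm=='blue':
            vs,us=np.nonzero(m);print('  px',cv2.minAreaRect(np.stack([us,vs],1).astype(np.float32)))
E
python3 m.py
```

```text
top blue 524 ztop 0.19 n 452 (array([533.4, 189.7]), array([22. , 59.9]), 7.8)
  px ((171.40589904785156, 216.556396484375), (169.2169647216797, 43.42665481567383), 53.88894271850586)
top red 485 ztop 0.1451 n 407 (array([519.5, 293.3]), array([22.2, 60.5]), 7.6)
top green 874 ztop 0.137 n 588 (array([ 574.8, -254.1]), array([149.2, 103. ]), 84.7)
top yellow 238 ztop 0.1378 n 198 (array([ 550.3, -251.8]), array([117. ,  22.6]), 84.1)
top wood 4356 ztop 0.0544 n 1008 (array([663. , 279.9]), array([341.7, 363.7]), 89.0)
scene blue 407 ztop 0.1904 n 213 (array([537.6, 188.9]), array([19.1, 58.3]), 7.5)
  px ((348.7073669433594, 149.13414001464844), (15.773550987243652, 30.610057830810547), 51.34019470214844)
scene red 327 ztop 0.1458 n 168 (array([523.4, 293.2]), array([19.9, 58. ]), 8.6)
scene green 5500 ztop 0.1372 n 1499 (array([ 576.7, -253.7]), array([149.2, 105.5]), 83.7)
scene yellow 19 ztop 0.1378 n 19 (array([ 551.3, -250.6]), array([116.7,  18.6]), 84.7)
scene wood 2921 ztop 0.0545 n 788 (array([671. , 276.2]), array([356.9, 341.8]), 0.0)
```

{"method": "step_arm", "body": {
  "commands": [
    [[15, 11, -10], 0],
    [[29, 22, -20], 0],
    [[29, 22, -20], 0],
    [[29, 22, 0], 0],
    [[29, 22, 0], 0],
    [[29, 22, 0], 0],
    [[29, 22, 0], 0],
    [[29, 22, 0], 0],
    [[29, 22, 0], 0],
    [[29, 22, 0], 0],
    [[29, 22, 0], 0],
    [[29, 22, 0], 0],
    [[29, 22, 0], 0],
    [[29, 22, 0], 0],
    [[29, 22, 0], 0],
    [[29, 22, 0], 0],
    [[15, 11, 0], 0]
  ],
  "gripper": 0
}}

```text
time_s: 2.38
tcp_pos: [0.534, 0.188, 0.2772]
eef_rot: [-180.0, -0.0, -15.3]
contact_force: [0.1, -0.1, 0.5]
gripper_width: 0.0876
```

{"method": "step_arm", "body": {
  "commands": [
    [[0, 0, 0], 8],
    [[0, 0, 0], 8.5],
    [[0, 0, 0], 8.5],
    [[0, 0, 0], 8.5],
    [[0, 0, 0], 8.5],
    [[0, 0, 0], 8.5],
    [[0, 0, 0], 8.5],
    [[0, 0, 0], 8],
    [[0, 0, 0], 0],
    [[0, 0, 0], 0]
  ]
}}

```text
time_s: 3.62
tcp_pos: [0.5332, 0.1899, 0.2768]
eef_rot: [-180.0, 0.0, -82.0]
contact_force: [-0.4, -0.8, 0.2]
gripper_width: 0.0878
```

```bash
cat > w.py <<'E'
from h import *
import sys
s=r.get_state();print(s['time_s'],s['joints'].round(1),s['tcp_pos'].round(4),s['eef_rot'].round(2),s['contact_force'].round(2))
i,P,T,f,c=cap('wrist',sys.argv[1])
h=cv2.cvtColor(i,cv2.COLOR_RGB2HSV);H,S,V=[h[...,k].astype(int) for k in range(3)]
for nm,m in dict(blue=(H>100)&(H<130)&(S>120),red=((H<6)|(H>174))&(S>170)&(P[...,2]>.1)&(P[...,2]<.16)).items():
    q=P[m];q=q[np.isfinite(q[:,0])]
    if len(q)<10:continue
    zt=np.percentile(q[:,2],97);t=q[q[:,2]>zt-.005]
    print(nm,len(q),zt,cv2.minAreaRect((t[:,:2]*1000).astype(np.float32)))
E
python3 w.py wrist1.png
```

```text
3.625 [ 39.4   8.6  -8.8  -0.  -72.6 -31.4] [0.5332 0.1899 0.2768] [-1.7999e+02  1.0000e-02 -8.2000e+01] [-0.36 -0.78  0.17]
blue 3119 0.3822256226819454 ((536.0914306640625, 164.38880920410156), (135.5343780517578, 16.211511611938477), 1.4576750993728638)
red 777 0.14343452338408744 ((521.0742797851562, 278.5994873046875), (20.935400009155273, 29.025711059570312), 7.416164875030518)
```

View pics/wrist1.png

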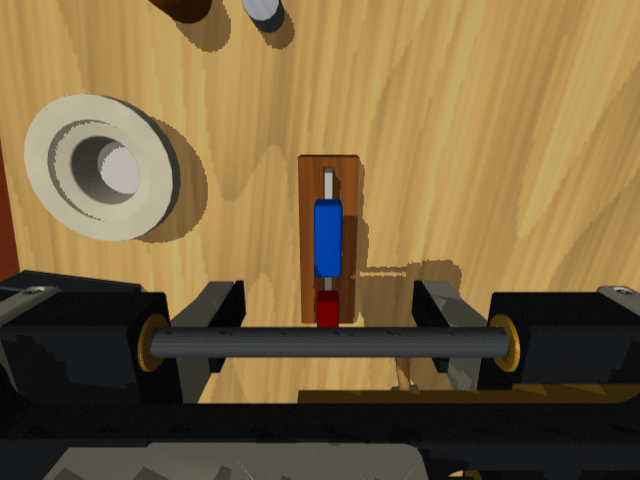

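The wrist view shows the blue handle at (328,238), nearly parallel to the jaws' pads, with the red one behind it at (327,310).

```bash
sed -i 's/blue=(H>100)&(H<130)&(S>120)/blue=(H>100)\&(H<130)\&(S>120)\&(P[...,2]>.13)\&(P[...,2]<float(sys.argv[2]))/' w.py
python3 w.py wrist2.png .21
```

```text
3.675 [ 39.4   8.6  -8.8  -0.  -72.6 -31.4] [0.5333 0.19   0.2768] [-1.7999e+02  1.0000e-02 -8.2030e+01] [-0.33  0.44 -0.81]
blue 2118 0.18834159423224703 ((533.3961791992188, 190.17623901367188), (21.655527114868164, 59.42747116088867), 7.771542072296143)
red 778 0.1433175686554887 ((521.1668701171875, 278.7269592285156), (20.928640365600586, 28.65790557861328), 7.47062349319458)
```

{"method": "step_arm", "body": {
  "commands": [
    [[0, 0, 8], 0.3],
    [[0, 0, 15], 0],
    [[0, 0, 15], 0],
    [[0, 0, 15], 0],
    [[0, 0, 15], 0],
    [[0, 0, 15], 0],
    [[0, 0, 15], 0],
    [[0, 0, 12], 0],
    [[0, 0, 8], 0],
    [[0, 0, 3.5], 0],
    [[0, 0, 0], 0],
    [[0, 0, 0], 0]
  ]
}}

```text
time_s: 5.22
tcp_pos: [0.5336, 0.1902, 0.1556]
eef_rot: [-180.0, 0.0, -82.5]
contact_force: [-0.3, -0.4, -0.1]
gripper_width: 0.0879
```

{"method": "step_arm", "body": {
  "commands": [
    [[0, 0, 0], 0],
    [[0, 0, 0], 0],
    [[0, 0, 0], 0],
    [[0, 0, 0], 0],
    [[0, 0, 0], 0],
    [[0, 0, 0], 0],
    [[0, 0, 0], 0],
    [[0, 0, 0], 0]
  ],
  "gripper": 1,
  "grip_force": 50
}}

```text
time_s: 6.22
tcp_pos: [0.5334, 0.19, 0.1551]
eef_rot: [-180.0, -0.0, -82.5]
contact_force: [0.1, -0.7, -1.0]
gripper_width: 0.0214
```

{"method": "step_arm", "body": {
  "commands": [
    [[0, 0, -3], 0],
    [[0, 0, -6], 0],
    [[0, 0, -10], 0],
    [[0, 0, -12], 0],
    [[0, 0, -15], 0],
    [[0, 0, -15], 0],
    [[0, 0, -15], 0],
    [[0, 0, -20], 0],
    [[0, 0, -20], 0],
    [[0, 0, -20], 0],
    [[0, 0, -20], 0],
    [[0, 0, -14], 0],
    [[0, 0, -10], 0],
    [[0, 0, 0], 0],
    [[0, 0, 0], 0],
    [[0, 0, 0], 0]
  ]
}}

```text
time_s: 8.22
tcp_pos: [0.5331, 0.1899, 0.3343]
eef_rot: [179.9, -0.0, -82.5]
contact_force: [-0.3, -0.2, -1.9]
gripper_width: 0.0215
```

```bash
python3 w.py wrist3.png .36; python3 m.py; python3 -c "
from h import *
cap('scene','scene3.png')"
```

```text
8.225 [ 39.4   7.3  -3.   -0.  -79.7 -31.9] [0.5331 0.1899 0.3343] [ 1.7993e+02 -3.0000e-02 -8.2470e+01] [-0.27 -0.15 -1.89]
blue 710 0.359540885061913 ((541.651123046875, 167.63345336914062), (31.59871482849121, 13.995176315307617), 49.005428314208984)
top blue 338 ztop 0.7765 n 30 (array([534.9, 193.2]), array([63.3, 27.1]), 19.5)
  px ((114.6363525390625, 324.53375244140625), (191.6646270751953, 329.4762878417969), 5.668878555297852)
top red 56 ztop 0.763 n 3 (array([504.5, 181.1]), array([43.2, 29.8]), 46.7)
top green 1149 ztop 0.7396 n 39 (array([463.7, 195.4]), array([ 48.1, 215.5]), 87.2)
top yellow 272 ztop 0.7485 n 13 (array([510.9, 171.9]), array([47. , 36.1]), 8.3)
top wood 3041 ztop 0.0546 n 946 (array([675.6, 260.6]), array([367.8, 338.9]), 7.8)
scene blue 419 ztop 0.4388 n 19 (array([551.7, 165.4]), array([179.1,  24.5]), 23.0)
  px ((351.65771484375, 40.54753112792969), (112.60203552246094, 64.51365661621094), 8.8646240234375)
scene red 328 ztop 0.1459 n 169 (array([522.8, 292.7]), array([20.9, 58.4]), 7.7)
scene green 5653 ztop 0.1386 n 1551 (array([548.5, -46.5]), array([171.5, 572.6]), 0.1)
scene yellow 11 ztop 0.4318 n 2 (array([527.3, 166.6]), array([47.8,  0. ]), -171.0)
scene wood 3270 ztop 0.0543 n 762 (array([667.5, 277.2]), array([344.2, 364.7]), 90.0)
```

View pics/scene3.png

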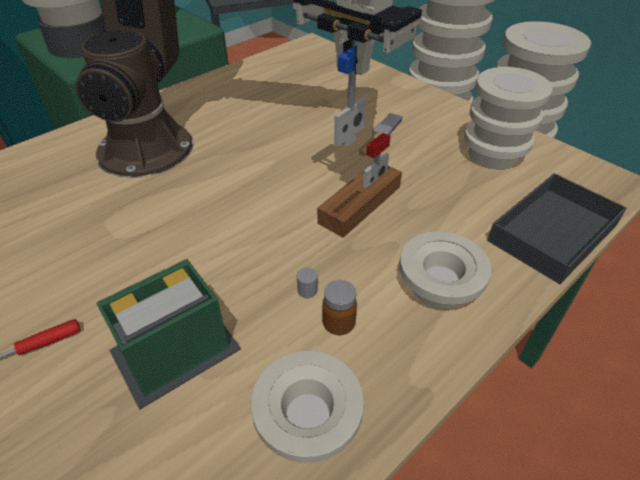

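{"method": "step_arm", "body": {
  "commands": [
    [[8, 1, 0], 0],
    [[17, 1.5, 0], 0],
    [[25, 2, 0], 0],
    [[25, 2.5, 0], 0],
    [[25, 2.5, 0], 0],
    [[25, 2.5, 0], 0],
    [[25, 2.5, 0], 0],
    [[25, 2.5, 0], 0],
    [[25, 2.5, 0], 0],
    [[25, 2.5, 0], 0],
    [[25, 2.5, 0], 0],
    [[25, 2, 0], 0],
    [[17, 1, 0], 0],
    [[7, 0, 0], 0],
    [[0, 0, 0], 4],
    [[0, 0, 0], 5],
    [[0, 0, 0], 4],
    [[0, 0, 0], 0],
    [[0, 0, 0], 0],
    [[0, 0, 0], 0]
  ]
}}

```text
time_s: 10.92
tcp_pos: [0.5452, -0.1099, 0.3351]
eef_rot: [180.0, 0.0, -95.4]
contact_force: [-0.3, 0.4, -3.0]
gripper_width: 0.0218
```

```bash
cat > b.py <<'E'
from h import *
import sys
s=r.get_state();print(s['time_s'],s['joints'].round(1),s['tcp_pos'].round(4),s['eef_rot'].round(2),s['contact_force'].round(2))
for n in ('wrist','top'):
    i,P,T,f,c=cap(n,sys.argv[1]+n+'.png')
    h=cv2.cvtColor(i,cv2.COLOR_RGB2HSV);H,S,V=[h[...,k].astype(int) for k in range(3)]
    z=P[...,2];ws=(P[...,0]>.48)&(P[...,0]<.67)&(P[...,1]<-.15)&(P[...,1]>-.36)
    for nm,m in dict(green=(H>50)&(H<95)&(S>60)&ws&(z>.128)&(z<.145),yellow=(H>18)&(H<32)&(S>170)&ws&(z>.12)&(z<.15)).items():
        q=P[m]
        if len(q)>10:print(n,nm,len(q),np.median(q[:,2]).round(4),cv2.minAreaRect((q[:,:2]*1000).astype(np.float32)))
E
python3 b.py b1
```

```text
10.925 [  8.8   6.3  -4.1  -0.  -79.6 -14.2] [ 0.5452 -0.1099  0.3351] [180.     0.   -95.41] [-0.31  0.39 -3.01]
wrist green 3348 0.134 ((574.7725830078125, -244.50955200195312), (131.25497436523438, 103.8034439086914), 84.15563201904297)
wrist yellow 1858 0.1341 ((542.1400146484375, -249.6142578125), (114.63964080810547, 39.795875549316406), 84.1955795288086)
top green 219 0.1343 ((525.1876831054688, -271.01470947265625), (39.95603942871094, 121.68022918701172), 14.717351913452148)
top yellow 146 0.1344 ((545.0250244140625, -293.6023864746094), (33.324642181396484, 20.856740951538086), 86.072265625)
```

View pics/b1wrist.png

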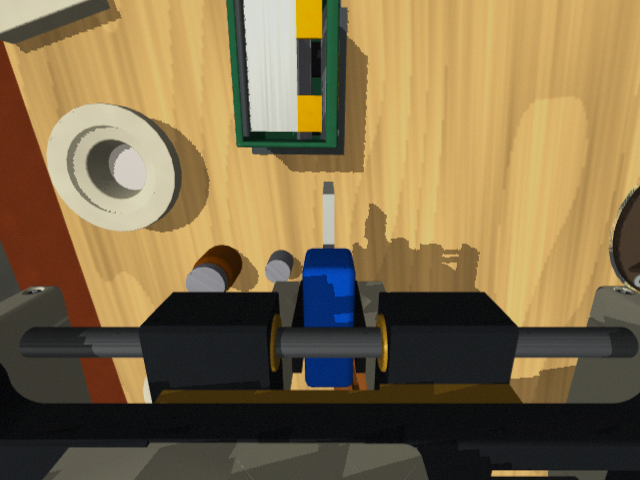

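The holder's near end and both long edges are visible at (235–340, 0–150). I combine its centre across views as (574.2, -253.9) mm, yaw -5.8°. I'll start at +12.5 mm along the holder's y and sweep toward -y from there.

{"method": "step_arm", "body": {
  "commands": [
    [[8, -1, 0], 0],
    [[15, -2, 0], 0],
    [[20, -2.5, 0], 0],
    [[20, -2.5, 0], 0],
    [[20, -2.5, 0], 0],
    [[20, -2.5, 0], 0],
    [[15, -1.5, 0], 0],
    [[10, -1, 0], 0.4],
    [[0, 0, 0], 0],
    [[0, 0, 0], 0],
    [[0, 0, 0], 0]
  ]
}}

```text
time_s: 12.4
tcp_pos: [0.5486, -0.2384, 0.3352]
eef_rot: [-180.0, 0.0, -95.8]
contact_force: [0.1, 0.7, -2.7]
gripper_width: 0.0215
```

```bash
python3 b.py b2; python3 -c "
from h import *
cap('scene','b2scene.png')"
```

```text
12.4 [ -4.8  10.5   0.9  -0.  -80.4  -1. ] [ 0.5486 -0.2384  0.3352] [-179.99    0.    -95.83] [ 0.06  0.72 -2.69]
wrist green 2981 0.1341 ((573.5975341796875, -254.53590393066406), (147.14710998535156, 103.84512329101562), 84.28919982910156)
wrist yellow 1038 0.1344 ((549.7464599609375, -252.85081481933594), (114.44892120361328, 23.87652015686035), 84.0743637084961)
top green 123 0.1341 ((526.8697509765625, -273.1394348144531), (101.1589584350586, 10.770978927612305), 84.16112518310547)
```

View pics/b2wrist.png

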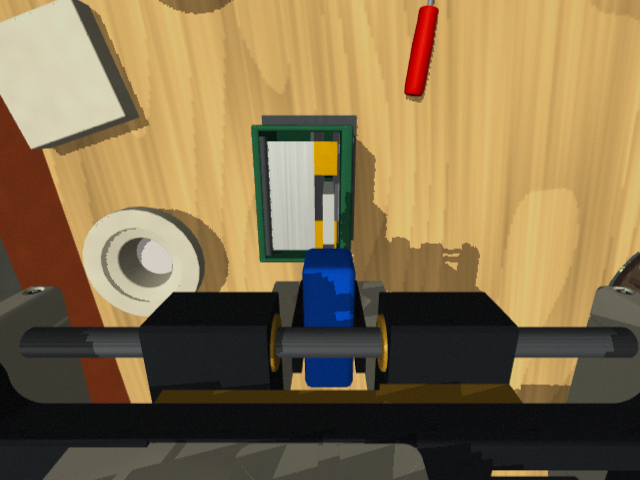

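View pics/b2scene.png

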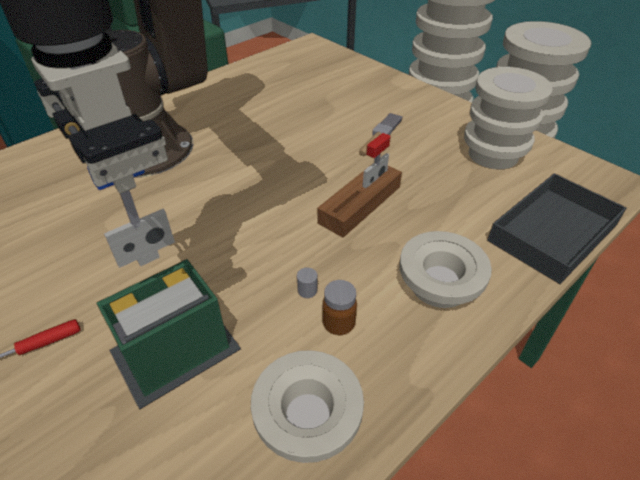

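{"method": "step_arm", "body": {
  "commands": [
    [[0, 0, 8], 0],
    [[0, 0, 12], 0],
    [[0, 0, 12], 0],
    [[0, 0, 8], 0],
    [[0, 0, 6], 0],
    [[0, 0, 6], 0],
    [[0, 0, 6], 0],
    [[0, 0, 6], 0],
    [[0, 0, 6], 0],
    [[0, 0, 6], 0],
    [[0, 0, 6], 0],
    [[0, 0, 6], 0],
    [[0, 0, 2], 0],
    [[0, 0, 0], 0],
    [[0, 0, 0], 0]
  ]
}}

```text
time_s: 14.42
tcp_pos: [0.548, -0.2388, 0.2449]
eef_rot: [179.9, 0.0, -95.9]
contact_force: [-1.4, -0.4, -0.2]
gripper_width: 0.0215
```

```bash
python3 -c "
from h import *
s=r.get_state();print(s['tcp_pos'],s['contact_force'],s['moment'])
cap('scene','b3scene.png')
i=cap('wrist','b3wrist.png')"
```

```text
[ 0.54802043 -0.23883176  0.24491939] [-1.37424226 -0.4419643  -0.19502516] [0.23674249 0.99288897 0.00339466]
```

View pics/b3scene.png

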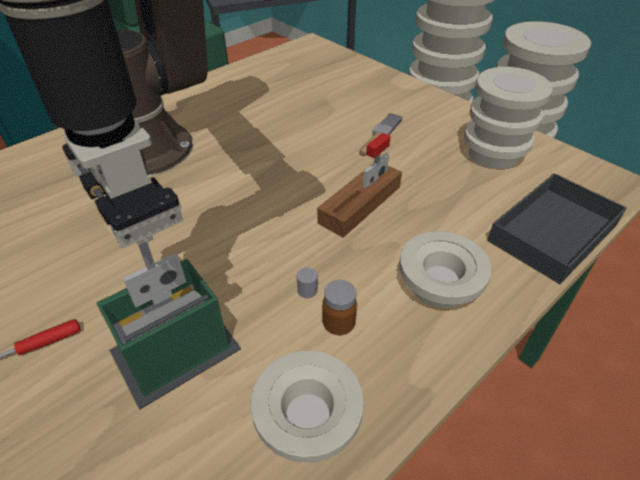

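View pics/b3wrist.png

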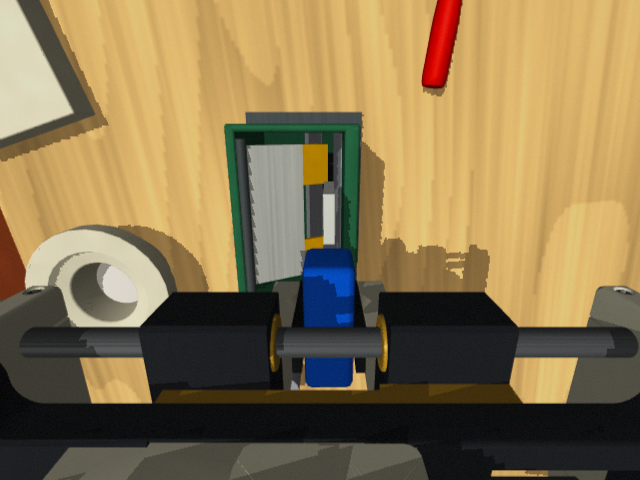

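The template is entering and the flap is tilting (its yellow edge at (315,165) is now below the rim); forces are small. I'll keep lowering.

{"method": "step_arm", "body": {
  "commands": [
    [[0, 0, 3], 0],
    [[0, 0, 5], 0],
    [[0, 0, 5], 0],
    [[0, 0, 5], 0],
    [[0, 0, 5], 0],
    [[0, 0, 5], 0],
    [[0, 0, 5], 0],
    [[0, 0, 5], 0],
    [[0, 0, 2], 0],
    [[0, 0, 0], 0],
    [[0, 0, 0], 0]
  ]
}}

```text
time_s: 15.9
tcp_pos: [0.548, -0.2388, 0.2049]
eef_rot: [179.9, 0.0, -95.9]
contact_force: [-5.6, 1.5, -1.3]
gripper_width: 0.0217
```

```bash
python3 -c "
from h import *
s=r.get_state();print(s['tcp_pos'],s['contact_force'],s['moment'])"
```

```text
[ 0.54803481 -0.23883115  0.20493929] [-5.57739354  1.49917028 -1.26657596] [0.37231294 2.38587466 0.05102111]
```

{"method": "step_arm", "body": {
  "commands": [
    [[0, 0, 3], 0],
    [[0, 0, 3], 0],
    [[0, 0, 3], 0],
    [[0, 0, 3], 0],
    [[0, 0, 3], 0],
    [[0, 0, 0], 0],
    [[0, 0, 0], 0]
  ]
}}

```text
time_s: 16.77
tcp_pos: [0.5481, -0.2388, 0.1899]
eef_rot: [180.0, 0.0, -95.9]
contact_force: [-3.5, 0.0, -1.4]
gripper_width: 0.0214
```

{"method": "step_arm", "body": {
  "commands": [
    [[0, 0, 2], 0],
    [[0, 0, 2], 0],
    [[0, 0, 2], 0],
    [[0, 0, 2], 0],
    [[0, 0, 2], 0],
    [[0, 0, 0], 0],
    [[0, 0, 0], 0]
  ]
}}

```text
time_s: 17.65
tcp_pos: [0.5482, -0.2389, 0.18]
eef_rot: [180.0, 0.0, -95.9]
contact_force: [-3.8, 0.1, -0.8]
gripper_width: 0.0213
```

{"method": "step_arm", "body": {
  "commands": [
    [[0, 0, 1.5], 0],
    [[0, 0, 1.5], 0],
    [[0, 0, 1.5], 0],
    [[0, 0, 1.5], 0],
    [[0, 0, 0], 0],
    [[0, 0, 0], 0]
  ]
}}

```text
time_s: 18.4
tcp_pos: [0.5483, -0.2389, 0.174]
eef_rot: [180.0, 0.0, -95.9]
contact_force: [-4.3, 0.7, -2.0]
gripper_width: 0.0216
```

{"method": "step_arm", "body": {
  "commands": [
    [[0, 0, 0.5], 0],
    [[0, 0, 0.5], 0],
    [[0, 0, 0.5], 0],
    [[0, 0, 0], 0],
    [[0, 0, 0], 0]
  ]
}}

```text
time_s: 19.02
tcp_pos: [0.5485, -0.2389, 0.1726]
eef_rot: [180.0, -0.0, -95.9]
contact_force: [-4.1, 0.9, -1.5]
gripper_width: 0.0217
```

{"method": "step_arm", "body": {
  "commands": [
    [[0, 0, 0.5], 0],
    [[0, 0, 0.5], 0],
    [[0, 0, 0], 0],
    [[0, 0, 0], 0]
  ]
}}

```text
time_s: 19.52
tcp_pos: [0.5486, -0.239, 0.1719]
eef_rot: [-180.0, -0.0, -95.9]
contact_force: [-4.8, 0.2, 2.7]
gripper_width: 0.0215
```

{"method": "step_arm", "body": {
  "commands": [
    [[0, 0, 0.5], 0],
    [[0, 0, 0.5], 0],
    [[0, 0, 0], 0],
    [[0, 0, 0], 0]
  ]
}}

```text
time_s: 20.02
tcp_pos: [0.5488, -0.2392, 0.1717]
eef_rot: [-179.9, -0.0, -95.9]
contact_force: [-6.1, 1.4, 8.0]
gripper_width: 0.0214
```

Contact with the rack at TCP z = 0.1718, as expected. I'll sweep gently along -y now.

{"method": "step_arm", "body": {
  "commands": [
    [[1, 0, -0.2], 0],
    [[1, 0, 0], 0],
    [[1, 0, 0], 0],
    [[0, 0, 0], 0]
  ]
}}

```text
time_s: 20.52
tcp_pos: [0.5485, -0.2413, 0.1715]
eef_rot: [-179.9, 0.1, -95.9]
contact_force: [-4.1, 4.0, 7.6]
gripper_width: 0.0215
```

{"method": "step_arm", "body": {
  "commands": [
    [[1, 0, 0], 0],
    [[1, 0, 0], 0],
    [[1, 0, 0], 0],
    [[0, 0, 0], 0]
  ]
}}

```text
time_s: 21.02
tcp_pos: [0.5483, -0.2442, 0.1712]
eef_rot: [-179.9, 0.1, -95.9]
contact_force: [-4.4, 2.7, 5.2]
gripper_width: 0.0219
```

{"method": "step_arm", "body": {
  "commands": [
    [[1, 0, 0.1], 0],
    [[1, 0, 0], 0],
    [[1, 0, 0], 0],
    [[0, 0, 0], 0]
  ]
}}

```text
time_s: 21.52
tcp_pos: [0.547, -0.2476, 0.17]
eef_rot: [179.9, 0.0, -95.9]
contact_force: [-4.5, 1.3, -3.5]
gripper_width: 0.0222
```

{"method": "step_arm", "body": {
  "commands": [
    [[1, 0, 0.1], 0],
    [[1, 0, 0], 0],
    [[1, 0, 0], 0],
    [[0, 0, 0], 0]
  ]
}}

```text
time_s: 22.02
tcp_pos: [0.5468, -0.25, 0.1699]
eef_rot: [179.9, 0.1, -95.9]
contact_force: [-4.4, 5.5, -1.1]
gripper_width: 0.0219
```

The foot dropped 1.2 mm and the vertical force vanished at y ≈ -0.2476. The lateral force then rose to 5.5 N at -0.250, which is the slot's end wall. I'll back off and lower.

{"method": "step_arm", "body": {
  "commands": [
    [[-1, 0, 0], 0],
    [[-1, 0, 0], 0],
    [[0, 0, 0.5], 0],
    [[0, 0, 0.5], 0],
    [[0, 0, 0.5], 0],
    [[0, 0, 0], 0]
  ]
}}

```text
time_s: 22.78
tcp_pos: [0.5474, -0.2489, 0.169]
eef_rot: [180.0, 0.0, -95.9]
contact_force: [-4.4, 2.0, -0.7]
gripper_width: 0.0219
```

{"method": "step_arm", "body": {
  "commands": [
    [[0, 0, 0.5], 0],
    [[0, 0, 0.5], 0],
    [[0, 0, 0.5], 0],
    [[0, 0, 0.5], 0],
    [[0, 0, 0], 0]
  ]
}}

```text
time_s: 23.4
tcp_pos: [0.5477, -0.2488, 0.1671]
eef_rot: [-180.0, 0.0, -95.9]
contact_force: [-2.6, 2.1, -0.7]
gripper_width: 0.0217
```

{"method": "step_arm", "body": {
  "commands": [
    [[-0.5, 0, 1], 0],
    [[0, 0, 1], 0],
    [[0, 0, 1], 0],
    [[0, 0, 1], 0],
    [[0, 0, 0], 0]
  ]
}}

```text
time_s: 24.02
tcp_pos: [0.5486, -0.2485, 0.1633]
eef_rot: [-179.9, -0.0, -95.9]
contact_force: [-0.0, 0.8, -2.6]
gripper_width: 0.022
```

{"method": "step_arm", "body": {
  "commands": [
    [[0, 0, 1], 0],
    [[0, 0, 1], 0],
    [[0, 0, 1], 0],
    [[0, 0, 0], 0],
    [[0, 0, 0], 0]
  ]
}}

```text
time_s: 24.65
tcp_pos: [0.5475, -0.2483, 0.16]
eef_rot: [180.0, 0.0, -95.9]
contact_force: [0.1, 0.6, -2.6]
gripper_width: 0.0214
```

{"method": "step_arm", "body": {
  "commands": [
    [[0, 0, 0.5], 0],
    [[0, 0, 0.5], 0],
    [[0, 0, 0.5], 0],
    [[0, 0, 0.5], 0],
    [[0, 0, 0], 0],
    [[0, 0, 0], 0]
  ]
}}

```text
time_s: 25.4
tcp_pos: [0.5475, -0.2483, 0.158]
eef_rot: [180.0, 0.0, -95.9]
contact_force: [0.4, -0.0, -2.2]
gripper_width: 0.0215
```

{"method": "step_arm", "body": {
  "commands": [
    [[0, 0, 0.5], 0],
    [[0, 0, 0.5], 0],
    [[0, 0, 0], 0],
    [[0, 0, 0], 0]
  ]
}}

```text
time_s: 25.9
tcp_pos: [0.5477, -0.2484, 0.1576]
eef_rot: [-180.0, -0.0, -95.9]
contact_force: [-1.8, 3.1, 4.7]
gripper_width: 0.0216
```

Bottom contact at TCP z 0.1577, 14 mm below the rack's top. I'll check before releasing.

```bash
python3 -c "
from h import *
cap('scene','s4.png');cap('wrist','w4.png')
s=r.get_state();print(s['tcp_pos'],s['contact_force'],s['moment'])"
```

```text
[ 0.54772899 -0.2484134   0.15762708] [-2.7168425   2.20018336  5.17006957] [ 1.33392379  0.60821049 -0.04019661]
```

View pics/s4.png

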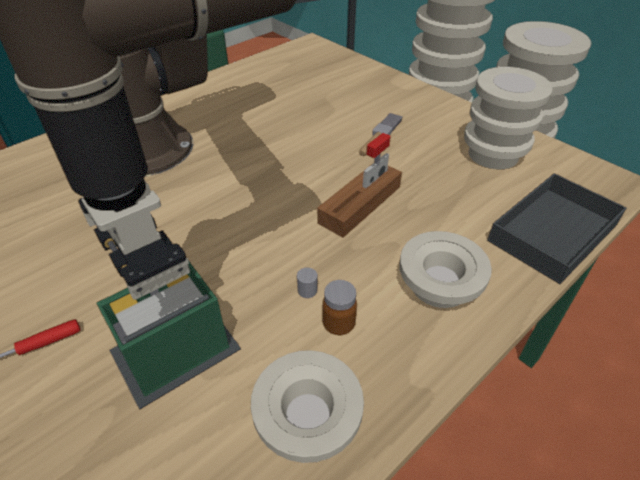

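View pics/w4.png

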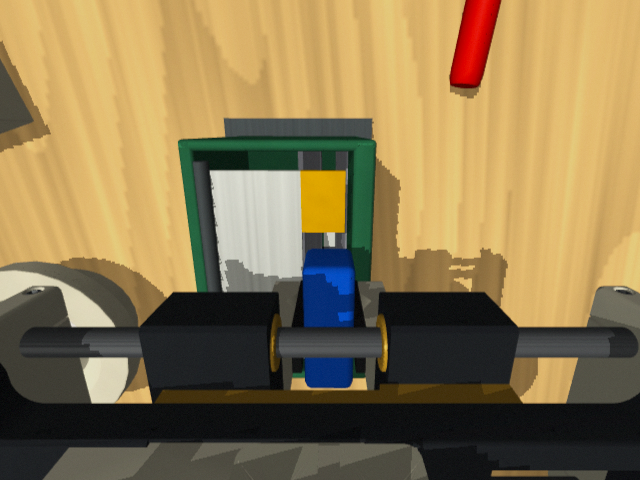

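The flap lies flat at rim level, with its yellow edge at (323,200). I'll ease the press slightly, let go, and rise straight up.

{"method": "step_arm", "body": {
  "commands": [
    [[0, 0, -0.3], 0],
    [[0, 0, 0], 0]
  ]
}}

```text
time_s: 26.25
tcp_pos: [0.5477, -0.2484, 0.1576]
eef_rot: [-180.0, -0.0, -95.9]
contact_force: [-0.9, 2.2, 5.2]
gripper_width: 0.022
```

{"method": "step_arm", "body": {
  "commands": [
    [[0, 0, 0], 0],
    [[0, 0, 0], 0],
    [[0, 0, 0], 0],
    [[0, 0, 0], 0],
    [[0, 0, 0], 0],
    [[0, 0, 0], 0],
    [[0, 0, 0], 0],
    [[0, 0, 0], 0]
  ],
  "gripper": 0
}}

```text
time_s: 27.25
tcp_pos: [0.5475, -0.2483, 0.1574]
eef_rot: [-180.0, 0.0, -95.9]
contact_force: [0.1, 0.2, -0.1]
gripper_width: 0.0869
```

{"method": "step_arm", "body": {
  "commands": [
    [[0, 0, -5], 0],
    [[0, 0, -8], 0],
    [[0, 0, -12], 0],
    [[0, 0, -15], 0],
    [[0, 0, -15], 0],
    [[0, 0, -15], 0],
    [[0, 0, -15], 0],
    [[0, 0, -15], 0],
    [[0, 0, -15], 0],
    [[0, 0, -10], 0],
    [[0, 0, -5], 0],
    [[-15, 0, 0], 0],
    [[-25, 0, 0], 0],
    [[-25, 0, 0], 0],
    [[-15, 0, 0], 0],
    [[0, 0, 0], 0],
    [[0, 0, 0], 0]
  ]
}}

```text
time_s: 29.38
tcp_pos: [0.5556, -0.1689, 0.2872]
eef_rot: [180.0, -0.0, -95.9]
contact_force: [-0.3, -0.2, 0.7]
gripper_width: 0.0878
```

```bash
python3 w.py w5.png .21; python3 b.py b5; python3 -c "
from h import *
cap('scene','s5.png')"; python3 m.py | grep -v wood
```

```text
29.375 [  2.4   9.8  -6.    0.  -74.2  -8.2] [ 0.5556 -0.1689  0.2872] [ 1.7999e+02 -1.0000e-02 -9.5860e+01] [-0.34 -0.22  0.68]
blue 2463 0.19035202850914537 ((546.9491577148438, -244.85958862304688), (59.278465270996094, 21.89920425415039), 83.868896484375)
29.425 [  2.4   9.8  -6.    0.  -74.2  -8.2] [ 0.5556 -0.1691  0.2872] [ 1.7998e+02 -1.0000e-02 -9.5890e+01] [-0.41 -0.04 -0.07]
wrist green 5243 0.134 ((573.621826171875, -254.4078369140625), (148.32095336914062, 103.75830078125), 84.20751953125)
wrist yellow 1646 0.1342 ((550.0910034179688, -251.485107421875), (118.25569152832031, 23.47905921936035), 84.13775634765625)
top green 275 0.1344 ((529.7066040039062, -254.5121612548828), (25.993038177490234, 140.0720672607422), 1.0590986013412476)
top yellow 146 0.1343 ((545.2525634765625, -255.60679626464844), (110.07269287109375, 12.895793914794922), 83.95764923095703)
top blue 207 ztop 0.7326 n 15 (array([383.6,  16.7]), array([ 56.7, 104.2]), 2.0)
  px ((336.85296630859375, 360.2960205078125), (191.14593505859375, 301.0300598144531), 26.784996032714844)
top red 484 ztop 0.1452 n 402 (array([518.3, 140.2]), array([367. ,  27.1]), 89.6)
top green 575 ztop 0.7297 n 39 (array([383.8,  15.7]), array([107.3,  64.5]), 88.1)
top yellow 143 ztop 0.1383 n 132 (array([ 543.4, -219.4]), array([ 28.6, 181.5]), 3.0)
scene blue 1000 ztop 0.4638 n 88 (array([ 576.7, -175.5]), array([80.7, 34.2]), 57.6)
  px ((165.86148071289062, 143.49871826171875), (281.85382080078125, 95.20635223388672), 87.35746002197266)
scene red 349 ztop 0.4629 n 22 (array([ 577.9, -177.4]), array([79.6, 31.2]), 52.6)
scene green 5514 ztop 0.4634 n 223 (array([ 578. , -177.8]), array([86.7, 48.7]), 61.1)
scene yellow 56 ztop 0.4874 n 2 (array([ 587.7, -134.9]), array([11.3,  0. ]), 140.9)
```

View pics/s5.png

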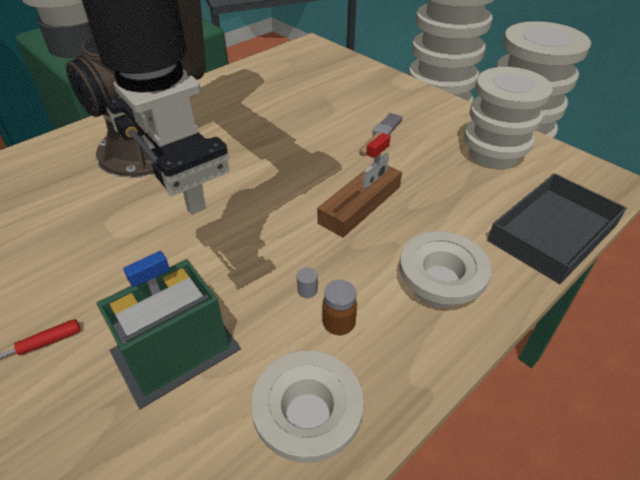

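View pics/w5.png

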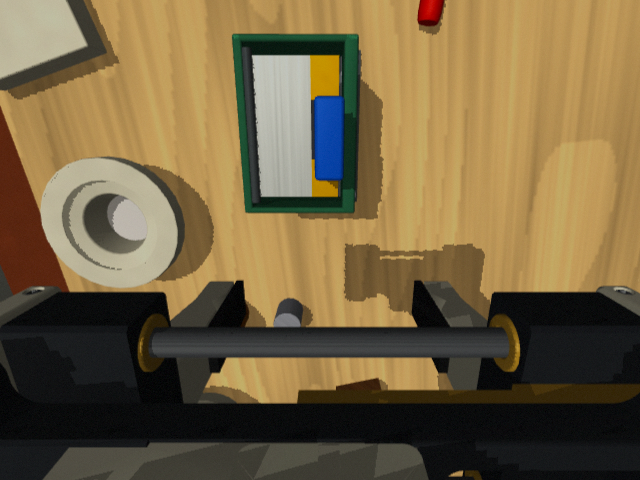

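```bash
python3 -c "
from plant import close_job
print(close_job())"
```

```text
the job is handed in; nothing more can be done
None
```

The blue template is in the green holder with its tongue fully down in the slot and the flap shut over it. I handed the job in at about 30 s; no verdict is reported.

**How it went:** I lifted it from the stand and lowered it through the flap until it touched the rack. Then I swept it along the rack pressing at about 5–10 N. The foot dropped in at world y ≈ -0.248. I lowered it until it met the bottom with about 7 N, let go and moved clear. The largest net wrist force I read was about 10 N, but I only saw readings at the end of each move, so brief peaks in between are unknown.

**Last checks:**
- **Template:** the handle's top is at z = 0.190 m, which puts the foot at about 12 mm, the slot bottom's height. It is about 7 mm off the channel's middle along y.
- **Flap:** the yellow edge is at z = 0.134 m, level with the rim, so it is shut.
- **Other objects:** the red template, jar and tin look unmoved in the last scene picture. I measured the red template's position only before and just after lifting the blue one, and the jar's and tin's not at all.

**Disagreements:**
- **Handle position:** the released handle measured about 3.5 mm along y from where the gripper last held it. That is a small slip in the grip or a lean of about 0.02 rad, well inside the 0.15 limit.
- **Camera views:** the cameras put the holder's centre up to 3 mm apart, and I used a weighted value.
- **Final top and scene re-measurements:** some of these colour readings were spoiled by the arm being in view, so I relied on the wrist camera.

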